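# Open the ratchet tray stop on the icing bench

## Task

The tray of iced buns has to come out of the ratchet tray stop. Using closed fingers, press the release key on top of the sliding jaw all the way down (it stays down by itself), then push the jaw back along its bar, away from the tray, until it meets the end block. Only press and push: grasp and lift nothing, do not shift the tray or any other thing on the bench, and finish with the hand clear of everything.

Things in the scene. Friction and masses are not known exactly. Their poses are not given: they have to be found in the camera images.
- tray_stop: Ratchet tray stop, fixed on the bench. Origin on the bench under its straight notched bar, z up. The bar runs along y, from -140 to +390 mm, 24 mm wide, top at 22 mm. At +y a fence (45 mm high, y 368 to 390, x -30 to +260), at -y the end block (50 mm wide, 45 mm high). The tray lies on the bar's +x side against the fence, the jaw slides on the bar. Place and yaw vary.
- jaw (a joint): Jaw opening in m: 0 closed up to the tray, 0.13 fully back against the end block; grows as the jaw moves along the stop's -y axis, away from fence and tray. Starts at 0 to 0.035. While the release key is up, a pawl locks it both ways in 10 mm notches (it rattles up to about 6 mm). Once released it slides with about 3 N friction plus 8 N per m/s and stays where it is left.
- release (a joint): How far the release key is pressed down into the jaw, in m: 0 up (locked), 0.008 fully down; the pawl is out of the notches once past about 0.004; press it fully down. It takes about 4 N (plus some for speed), has no return spring and stays down.
- release_top (a point): Centre of the top of the release key: a ribbed black square, 46 x 46 mm, on the middle of the jaw's block. Key up: its top is 72 mm above the bench, 12 mm above the block; key down: 64 mm above the bench. It travels with the jaw and lies 40 mm behind the push face.
- push_face (a point): Point 42 mm above the bench in the jaw block's flat upright face on the fence side (facing the stop's +y), over the bar; free to push from 22 mm (bar top) to 60 mm (block top). Block: aluminium, 70 mm wide across the bar, 80 mm long along it. Pushing this face along the stop's -y opens the jaw. A 20 mm thick, 40 mm high arm reaches from the block to x = 204 mm, across the tray's end.
- end_block (a point): Middle of the top edge of the end block at the bar's -y end, on the side facing the jaw, 45 mm above the bench.
- bun_tray: Loose aluminium baking tray of twelve round purple buns with pale crosses, 200 mm (its x) by 255 mm (its y), rim 25 mm high, buns to 38 mm, 0.7 to 1.2 kg. Origin under its centre. It lies with one short side within about 3 mm of the fence; its long side is about 55 mm from the bar's centre line. Leave it.
- nozzle_a: Steel piping nozzle, cone 28 mm across, 48 mm high, origin under its centre. Leave it.
- nozzle_b: Another such piping nozzle. Leave it.
- cutter: Round steel pastry cutter, 54 mm across, 35 mm high, origin under its centre. Leave it.
- shaker: Glass sugar shaker with steel cap, 60 mm across, 105 mm high, origin under its centre. Leave it.
- bowl: Steel bowl, 110 mm across, 50 mm high, origin under its centre. Leave it.
- timer: White kitchen timer lying flat, 55 x 70 x 20 mm, origin under its centre. Leave it.
- spatula: Spatula lying on the bench on the robot's side of the bar, lower than 40 mm. Leave it.

How it is judged:
By the outcome, as a careful person would: the job done as asked, in the order asked, and still so for the second after the job is handed in, with the robot touching nothing.
It also fails if it takes over 42 s, if anything falls off the work surface, if the arm or the gripper's body presses on something with over 40 N, if the wrist force passes 120 N, or if a joint passes its speed limit or range.

## Robot

A 7-joint arm with a two-finger parallel gripper is mounted at the origin on the work surface. World frame = base frame: x ahead of the robot, y to its left, z up, the work surface at z = 0. Lengths are in m, angles in rad, forces in N, time in s.
With the tool pointing down it reaches from about 0.35 to 0.9 m from the base axis. Payload 8.1 kg.
Tool frame: the origin (TCP) lies midway between the tips of the shut fingers; the grasp point (between the pads) lies 19 mm behind it; z points along the fingers, y is the line along which they close (so a half turn about z gives the same grasp; the last joint's range is limited). The gripper opens to 92 mm and grips with 3 to 60 N. Pads are 19 mm wide; open, the fingers measure 130 mm over their backs; the gripper's body (75 mm by 190 mm) begins 47 mm behind the grasp point.
Start: joints at [-1.364, 0.434, 0.025, 1.573, -0.012, 1.134, -0.075], TCP at [0.191, 0.595, 0.227] pointing down, gripper open.
Joint ranges: [-2.62, 2.62], [-0.44, 2.09], [-1.27, 1.32], [0.08, 2.57], [-1.32, 4.46], [0.12, 2], [-2.74, 2.74]. Speed limits (rad/s): [2.22, 2.22, 3.01, 3.01, 3.14, 3.14, 3.14].

## Interface

Orientations are given as a unit quaternion [x, y, z, w].
In Python, from rig import get_state, get_image, get_calibration, hand_in gives the robot as it stands.
- The arm moves only by the tool play_rows, never from a script. Its arguments are lists of equal length, an entry for each row: "translation": the shift along the tool's x, y, z normalised to -1 to 1, where 1 is 0.2 m, a list of three; "rot": the turn, a rotation vector about the tool's x, y, z normalised to -1 to 1, where 1 is 90 degrees, a list of three. In form: {"translation": [[tx, ty, tz], ...], "rot": [[wx, wy, wz], ...]}. A call has 1 to 8 rows; each row is the pose to reach, as a shift and turn from the pose commanded when the call began, along the tool's axes at that moment; what a row does not reach only later rows make up. A row lasts 1/8 s, in which the tool goes at most 62.5 mm and 10.7 degrees, less where a joint would pass 70% of its speed; a pose out of reach is approached as far as the arm can. A call with a number of a shift or a turn outside -1 to 1 is refused whole. A call with a gripper value outside its range is refused whole. "hand" is the opening, from -1 (shut) to 1 (fully open), so that 0 is half open, set as the call begins (left out, the last holds). The fingers move at their own pace and stop on an object; "squeeze" is the grip in N (left out, the last holds). Time passes only in rows, so rows that repeat a pose let the fingers close. It gives the time, the measured TCP pose, the force, the opening and the grip force at its end, in the units of the state.
- get_state(): the state, without advancing time (a new reading comes with each control period).
- get_image(name): name is "scene" or "side" or "wrist"; returns (picture, depth): 420x560x3 uint8, red, green, blue; 420x560 float32, m along the optical axis (not along the pixel's ray), 0 where there is no reading.
- get_calibration(name): a dict with "vfov" (degrees; the focal length in pixels is half the picture's height over the tangent of half this angle, whatever the lens; pixels are square), "cx", "cy" (the principal point, pixels), "dist_coeffs" ([k1, k2, p1, p2, k3] as OpenCV has them; the pictures are not rectified), "R" (3x3) and "t" (3): a world point X has camera coordinates R X + t. Camera axes: x right, y down, z forward; pixel columns grow to the right and rows downward; lengths in m; the calibration is good to about 2 mm. A picture is of the moment at which its call begins: read the wrist's pose just before it. get_calibration takes no time and is no camera call; for the wrist camera it gives the pose at the moment of the call.
- hand_in(): hands the job in; it is judged then, once.
The state is a dict: "clock": time; "qpos": joint angles; "joint_vel": joint speeds; "joint_torque": joint torques, N m; "tool_pos": TCP position; "orientation": TCP orientation; "ft_force": force on the tool from outside, world axes, zero at the start; "moment": the same for the moment, N m; "finger_gap": finger opening in m; "finger_force": force on a finger pad.
Only numpy, scipy, OpenCV 4.12 (cv2) and the standard library are available. Lean on these libraries where they do the work, as an engineer would, in place of code of your own. Each camera call takes 0.05 s, during which the arm holds its last target. There are 200 camera calls.

## Working session

There is one attempt and no reset: what is moved stays moved. The work goes in short steps, Python scripts to look and compute and a tool call to move; the robot and the scene stay as the last step left them, time stands still between calls to the robot, and variables do not carry over. Pictures are saved under pics/ and viewed, at most 10 in all, crops included, and the job is handed in when it is done.

Besides the shell and the picture viewer there is one more tool, called after ">>>" in YAML: its name, and indented under it one key for each argument. play_rows: Moves the arm, as the interface text tells. Its arguments: {"type":"object","properties":{"translation":{"type":"array","items":{"type":"array","items":{"type":"number","minimum":-1,"maximum":1}}},"rot":{"type":"array","items":{"type":"array","items":{"type":"number","minimum":-1,"maximum":1}}},"hand":{"type":"number"},"squeeze":{"type":"number"}},"required":["translation","rot"]}

```bash
mkdir -p pics; cat > h.py <<'E'
import numpy as np,cv2
from rig import *
def K(c,h=420):
    f=h/2/np.tan(np.radians(c['vfov'])/2); return np.array([[f,0,c['cx']],[0,f,c['cy']],[0,0,1.]])
def ray(c,uv):
    p=cv2.undistortPoints(np.array(uv,float).reshape(-1,1,2),K(c),np.array(c['dist_coeffs'],float)).reshape(-1,2)
    R=np.array(c['R']);t=np.array(c['t']);return -R.T@t,np.c_[p,np.ones(len(p))]@R
def onplane(c,uv,z):
    o,d=ray(c,uv);return o+d*((z-o[2])/d[:,2])[:,None]
def cloud(c,dep):
    v,u=np.mgrid[0:dep.shape[0],0:dep.shape[1]]
    o,d=ray(c,np.c_[u.ravel(),v.ravel()]);return (o+d*dep.reshape(-1,1)).reshape(*dep.shape,3)
E
python3 - <<'E'
from h import *
s=get_state();print(s)
for n in('scene','side'):
    c=get_calibration(n);im,d=get_image(n);np.savez(n+'.npz',im=im,d=d)
    cv2.imwrite(f'pics/{n}0.png',im[...,::-1]);print(n,c)
E
```

```text
{'clock': 0.0, 'qpos': array([-1.36360444,  0.43522333,  0.02499477,  1.5741001 , -0.01164409,
        1.13400073, -0.07511916]), 'joint_vel': array([-1.17616936e-03, -1.14992639e-03, -8.80371793e-05,  3.59465700e-04,
       -1.79397394e-04, -3.08616731e-04, -1.65117049e-03]), 'joint_torque': array([-1.10776659e-04, -6.67859674e+01,  9.85166989e-01, -3.14465618e+01,
       -6.04254333e-02,  4.30703082e-02,  1.75235623e-04]), 'tool_pos': array([0.19043352, 0.59473985, 0.22594384]), 'orientation': array([ 1.54340204e-01,  9.88017445e-01, -7.90270205e-04, -6.61206779e-05]), 'ft_force': array([-0.51377555,  0.48740233,  0.72827102]), 'moment': array([ 0.01695405, -0.05706665, -0.00418514]), 'finger_force': 0.0, 'finger_gap': 0.09214331630884555}
scene {'vfov': 51.6442638099154, 'cx': 274.18241395401634, 'cy': 208.7136876517555, 'dist_coeffs': array([-0.08392063,  0.        ,  0.        ,  0.        ,  0.        ]), 'R': array([[-0.86342741,  0.50441035,  0.00795722],
       [ 0.41529563,  0.71966262, -0.55643081],
       [-0.28639597, -0.47713301, -0.83085585]]), 't': array([ 0.44906499, -0.21142958,  1.15417159])}
side {'vfov': 54.92236723595542, 'cx': 273.22745767817423, 'cy': 208.5839956121551, 'dist_coeffs': array([-0.05054249,  0.        ,  0.        ,  0.        ,  0.        ]), 'R': array([[ 0.89823227, -0.43948255,  0.00582077],
       [-0.3051334 , -0.63306652, -0.71142139],
       [ 0.31634222,  0.63724554, -0.70274158]]), 't': array([-0.47006195,  0.24817887,  0.71286648])}
```

View pics/scene0.png

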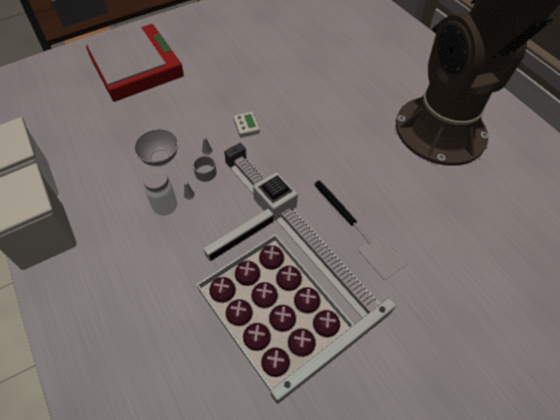

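View pics/side0.png

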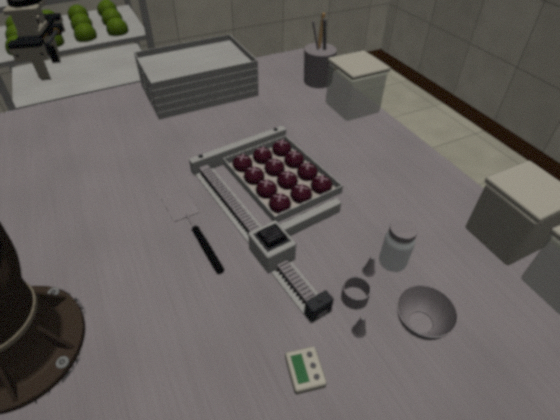

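The scene view shows the jaw block with the black key at about (273,187), the end block at (235,153), and fence holes at (382,310) and (287,384). In the side view the key is at (270,237) and the end block at (319,303). The nozzles and cutter sit beside the end block on the +x side, and the spatula is on the robot's side.

```bash
cat > m.py <<'E'
from h import *
def key(n,im,roi,z=.072):
    x0,y0,x1,y1=roi
    m=np.zeros(im.shape[:2],np.uint8);m[y0:y1,x0:x1]=(im[y0:y1,x0:x1].max(2)<60)
    m=cv2.morphologyEx(m,cv2.MORPH_CLOSE,np.ones((5,5)))
    cs,_=cv2.findContours(m,0,2);k=max(cs,key=cv2.contourArea)
    return k,m
E
python3 - <<'E'
from m import *
for n,roi,eb in(('scene',(248,170,302,205),(235,153)),('side',(245,215,300,255),(319,303))):
    f=np.load(n+'.npz');im,d=f['im'],f['d'];c=get_calibration(n)
    k,m=key(n,im,roi);hull=cv2.convexHull(k).reshape(-1,2)
    w=onplane(c,hull,.072)[:,:2]*1000
    print(n,cv2.boundingRect(k),cv2.minAreaRect(w.astype(np.float32)))
    P=cloud(c,d)
    # depth: points of block-top/key/fence/endblock
    v,u=np.nonzero(m);print('key depth pts',np.median(P[v,u],0))
    x0,y0,x1,y1=roi
    Q=P[y0-12:y1+25,x0-12:x1+12].reshape(-1,3)
    for lo,hi in((.056,.063),(.066,.078)):
        q=Q[(Q[:,2]>lo)&(Q[:,2]<hi)];print(lo,len(q),cv2.minAreaRect((q[:,:2]*1000).astype(np.float32)) if len(q)>5 else'', np.median(q,0))
    x,y=eb;Q=P[y-14:y+15,x-16:x+17].reshape(-1,3);q=Q[(Q[:,2]>.040)&(Q[:,2]<.05)];print('end',len(q),cv2.minAreaRect((q[:,:2]*1000).astype(np.float32)))
    cr=[im[y-s:y+s,x-s:x+s] for s,(x,y) in((45,((roi[0]+roi[2])//2,(roi[1]+roi[3])//2)),(45,eb))]
    cv2.imwrite(f'pics/{n}c.png',cv2.resize(np.hstack(cr)[...,::-1],None,fx=4,fy=4,interpolation=cv2.INTER_CUBIC))
c=get_calibration('scene');print('holes',onplane(c,[(382,310),(287,384)],.045))
c=get_calibration('side');print('fence ends',onplane(c,[(193,159),(286,131)],.045))
E
```

```text
scene (259, 176, 32, 26) ((514.1217041015625, -9.308103561401367), (51.45819854736328, 51.615203857421875), 6.779522895812988)
key depth pts [ 0.51146421 -0.00585138  0.07261161]
0.056 402 ((510.2625427246094, -13.548381805419922), (70.50498962402344, 79.98579406738281), 6.180811405181885) [0.51896034 0.00134874 0.06090751]
0.066 392 ((510.38922119140625, -14.839300155639648), (46.71680450439453, 58.5435905456543), 5.704616069793701) [ 0.51140051 -0.01089985  0.07329008]
end 177 ((528.9091186523438, -175.37548828125), (49.76112365722656, 26.776884078979492), 3.411573886871338)
side (256, 225, 32, 25) ((509.6077575683594, -22.19623374938965), (54.18113708496094, 52.567291259765625), 6.439409255981445)
key depth pts [ 0.5074514  -0.01719321  0.07000778]
0.056 545 ((511.9444580078125, -15.945343017578125), (69.6893539428711, 82.80701446533203), 6.382286548614502) [ 0.50316932 -0.03623439  0.05970053]
0.066 421 ((511.6308288574219, -15.311912536621094), (45.95933532714844, 47.48818588256836), 6.071430206298828) [ 0.51072999 -0.01718012  0.07154515]
end 342 ((530.5574951171875, -177.3240509033203), (50.865478515625, 27.64764404296875), 7.959635257720947)
holes [[0.47153446 0.32695609 0.045     ]
 [0.69966851 0.35115285 0.045     ]]
fence ends [[0.45286306 0.32351215 0.045     ]
 [0.72554495 0.33299039 0.045     ]]
```

View pics/scenec.png

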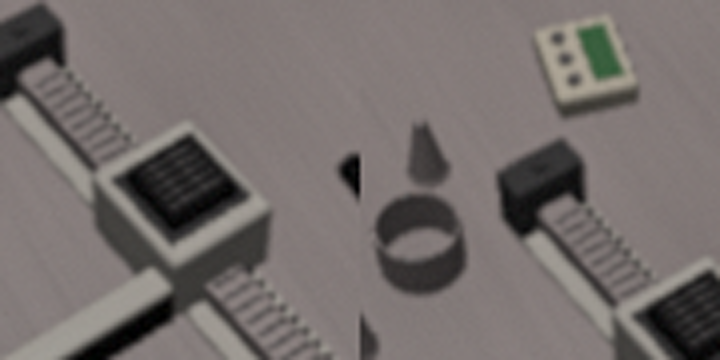

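View pics/sidec.png

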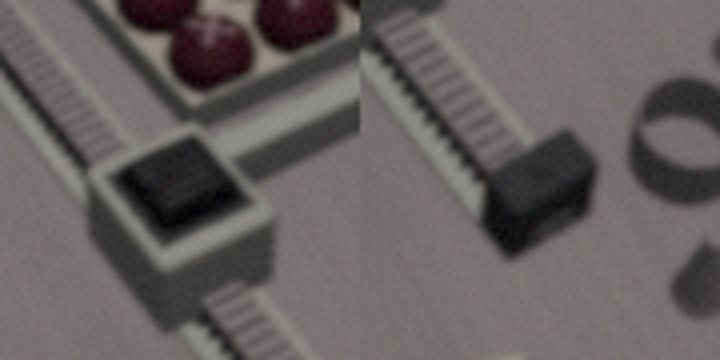

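The key centre is at about (0.511, -0.0155) and the stop's yaw is about 6.1°. I'll close the fingers and turn tool y along the bar while moving over.

>>> play_rows:
  hand: -1
  translation:
    - [-0.12, -0.12, 0]
    - [-0.25, -0.25, 0]
    - [-0.4, -0.4, 0]
    - [-0.55, -0.55, 0]
    - [-0.7, -0.7, 0]
    - [-0.85, -0.85, 0]
    - [-1, -1, 0]
    - [-1, -1, 0]
  rot:
    - [0, 0, -0.03]
    - [0, 0, -0.07]
    - [0, 0, -0.11]
    - [0, 0, -0.15]
    - [0, 0, -0.19]
    - [0, 0, -0.23]
    - [0, 0, -0.268]
    - [0, 0, -0.268]

```text
clock: 1.1
tool_pos: [0.3217, 0.3405, 0.2266]
orientation: [-0.053, 0.999, -0.001, 0.0]
ft_force: [0.5, 0.0, -1.8]
finger_gap: 0.0162
finger_force: 0.0
```

```bash
cat > go.py <<'E'
import sys
from h import *
from scipy.spatial.transform import Rotation as Ro
s=get_state();R=Ro.from_quat(s['orientation']);T=np.array(eval(sys.argv[1]))
yaw=np.radians(6.1);y=np.array([-np.sin(yaw),np.cos(yaw),0]);z=np.array([0,0,-1.]);
G=Ro.from_matrix(np.c_[np.cross(y,z),y,z])
print('pos',s['tool_pos'].round(4),'q',s['qpos'].round(2),'F',s['ft_force'].round(1),'gap',s['finger_gap'],'t',s['clock'])
print('tr',(R.inv().apply(T-s['tool_pos'])/.2).round(3),'rot',((R.inv()*G).as_rotvec()/(np.pi/2)).round(3))
E
python3 go.py "[.511,-.0155,.12]"
```

```text
pos [0.3217 0.3405 0.2266] q [-0.95  0.18  0.03  1.94 -0.01  1.02  0.75] F [ 0.5  0.  -1.8] gap 0.016231948994669364 t 1.1
tr [-0.752 -1.87   0.536] rot [-0.001  0.    -0.   ]
```

>>> play_rows:
  translation:
    - [-0.05, -0.12, 0]
    - [-0.1, -0.25, 0]
    - [-0.15, -0.4, 0]
    - [-0.22, -0.55, 0.05]
    - [-0.3, -0.7, 0.1]
    - [-0.36, -0.85, 0.1]
    - [-0.4, -1, 0.1]
    - [-0.4, -1, 0.1]
  rot:
    - [0, 0, 0]
    - [0, 0, 0]
    - [0, 0, 0]
    - [0, 0, 0]
    - [0, 0, 0]
    - [0, 0, 0]
    - [0, 0, 0]
    - [0, 0, 0]

```text
clock: 2.1
tool_pos: [0.4223, 0.1524, 0.2066]
orientation: [-0.054, 0.999, -0.0, -0.0]
ft_force: [0.5, 0.9, 0.8]
finger_gap: 0.0006
finger_force: 0.0
```

```bash
python3 go.py "[.511,-.0155,.1]"
```

```text
pos [0.4223 0.1524 0.2066] q [-0.63  0.17  0.19  2.02 -0.04  0.96  1.26] F [0.5 0.9 0.8] gap 0.0005682037636162462 t 2.1
tr [-0.351 -0.882  0.533] rot [-0.    -0.     0.001]
```

>>> play_rows:
  translation:
    - [-0.05, -0.12, 0]
    - [-0.1, -0.25, 0.05]
    - [-0.17, -0.42, 0.15]
    - [-0.24, -0.6, 0.25]
    - [-0.3, -0.75, 0.35]
    - [-0.351, -0.882, 0.45]
    - [-0.351, -0.882, 0.533]
    - [-0.351, -0.882, 0.533]
  rot:
    - [0, 0, 0]
    - [0, 0, 0]
    - [0, 0, 0]
    - [0, 0, 0]
    - [0, 0, 0]
    - [0, 0, 0]
    - [0, 0, 0]
    - [0, 0, 0]

```text
clock: 3.1
tool_pos: [0.5103, -0.0124, 0.0989]
orientation: [-0.056, 0.998, 0.0, -0.001]
ft_force: [0.7, 0.2, -0.4]
finger_gap: 0.0001
finger_force: 0.0
```

```bash
python3 go.py "[.511,-.0155,.063]"; python3 - <<'E'
from h import *
a=[]
for n,(x,y) in(('scene',(270,187)),('side',(270,235))):
    im,_=get_image(n);a.append(cv2.resize(im[y-60:y+60,x-60:x+60],(400,400),interpolation=2))
cv2.imwrite('pics/a1.png',np.hstack(a)[...,::-1])
E
```

```text
pos [ 0.5103 -0.0124  0.0989] q [-0.28  0.41  0.26  2.01 -0.15  0.74  1.76] F [ 0.7  0.2 -0.4] gap 0.00011963633287753132 t 3.1
tr [-0.002 -0.016  0.18 ] rot [ 0.    -0.002  0.003]
```

View pics/a1.png

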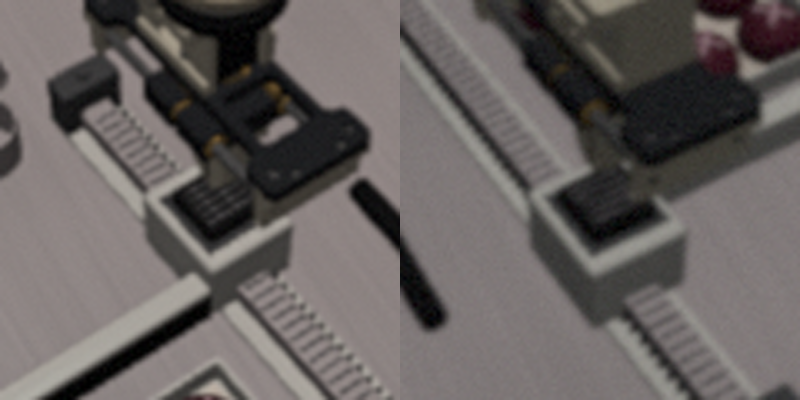

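The closed fingers hover over the key in both views, with the hand's long side along the bar. Now I'll press.

>>> play_rows:
  translation:
    - [-0.002, -0.012, 0.06]
    - [-0.002, -0.012, 0.11]
    - [-0.002, -0.012, 0.13]
    - [-0.002, -0.012, 0.145]
    - [-0.002, -0.012, 0.16]
    - [-0.002, -0.012, 0.17]
    - [-0.002, -0.012, 0.18]
    - [-0.002, -0.012, 0.18]
  rot:
    - [0, 0, 0]
    - [0, 0, 0]
    - [0, 0, 0]
    - [0, 0, 0]
    - [0, 0, 0]
    - [0, 0, 0]
    - [0, 0, 0]
    - [0, 0, 0]

```text
clock: 4.2
tool_pos: [0.5115, -0.0159, 0.0643]
orientation: [-0.056, 0.998, 0.0, -0.0]
ft_force: [-3.2, 1.2, 7.0]
finger_gap: 0.0004
finger_force: 3.1
```

>>> play_rows:
  translation:
    - [0, 0, 0.005]
    - [0, 0, 0.01]
    - [0, 0, 0.015]
    - [0, 0, 0.015]
  rot:
    - [0, 0, 0]
    - [0, 0, 0]
    - [0, 0, 0]
    - [0, 0, 0]

```text
clock: 4.7
tool_pos: [0.5121, -0.016, 0.0637]
orientation: [-0.055, 0.998, 0.001, 0.001]
ft_force: [-13.0, 0.4, 42.5]
finger_gap: 0.0
finger_force: 21.4
```

The key is bottomed: 42 N at z = 0.064. I'll lift, go over to the fence side, and come down in front of the push face.

>>> play_rows:
  translation:
    - [0, 0, -0.05]
    - [0, 0, -0.15]
    - [0, 0, -0.25]
    - [0, 0.08, -0.25]
    - [0, 0.2, -0.25]
    - [0, 0.32, -0.25]
    - [0, 0.4, -0.25]
    - [0, 0.4, -0.25]
  rot:
    - [0, 0, 0]
    - [0, 0, 0]
    - [0, 0, 0]
    - [0, 0, 0]
    - [0, 0, 0]
    - [0, 0, 0]
    - [0, 0, 0]
    - [0, 0, 0]

```text
clock: 5.7
tool_pos: [0.5025, 0.0651, 0.1106]
orientation: [-0.057, 0.998, 0.0, -0.0]
ft_force: [0.4, 0.2, -0.2]
finger_gap: 0.0007
finger_force: 0.0
```

```bash
python3 - <<'E'
from m import *
a=[]
for n,roi in(('scene',(248,170,302,205)),('side',(245,215,300,255))):
    im,d=get_image(n);x0,y0,x1,y1=roi
    P=cloud(get_calibration(n),d)[y0-12:y1+25,x0-12:x1+12].reshape(-1,3)
    for lo,hi in((.055,.062),(.0625,.069)):
        q=P[(P[:,2]>lo)&(P[:,2]<hi)];print(n,lo,len(q),cv2.minAreaRect((q[:,:2]*1000).astype(np.float32)),np.median(q,0))
    x,y=(x0+x1)//2,(y0+y1)//2;a.append(cv2.resize(im[y-60:y+60,x-60:x+60],(400,400),interpolation=2))
cv2.imwrite('pics/a2.png',np.hstack(a)[...,::-1])
# key -> face geometry: fingers target
yaw=np.radians(6.1);y=np.array([-np.sin(yaw),np.cos(yaw)]);print('target',np.array([.511,-.0155])+y*.072)
E
python3 go.py "[.5035,.056,.034]"
```

```text
scene 0.055 274 ((514.2168579101562, -14.243278503417969), (63.50775909423828, 81.76780700683594), 4.412682056427002) [0.52858702 0.00733201 0.06050371]
scene 0.0625 445 ((516.7894287109375, -13.413688659667969), (55.9489860534668, 75.09869384765625), 6.709751605987549) [ 0.51435609 -0.0131183   0.06481536]
side 0.055 612 ((511.6915283203125, -15.521942138671875), (69.62262725830078, 80.3060531616211), 6.254050254821777) [ 0.50632977 -0.03172986  0.05969952]
side 0.0625 353 ((511.6792297363281, -15.701995849609375), (55.771385192871094, 54.897926330566406), 6.669281005859375) [ 0.51198    -0.01548406  0.0637775 ]
target [0.50334899 0.05609233]
pos [0.5028 0.063  0.1109] q [-0.43  0.38  0.26  2.01 -0.14  0.76  1.59] F [ 0.3 -0.7 -0.5] gap 0.00037560763076662505 t 5.8
tr [ 0.001 -0.035  0.384] rot [-0.    -0.     0.003]
```

View pics/a2.png

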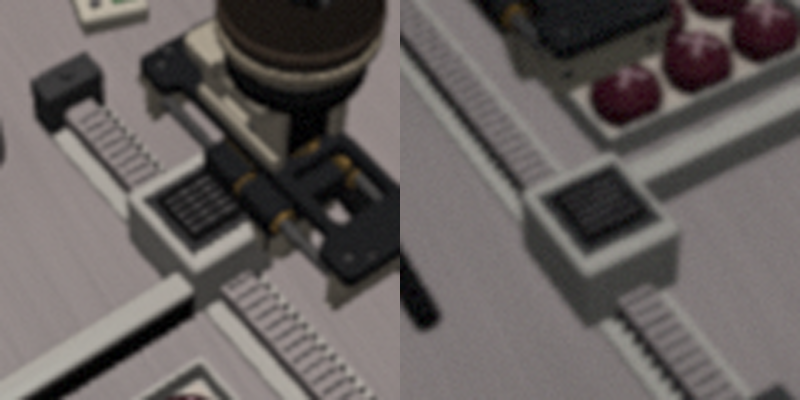

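The key is down in both views (its top measures 64 mm). I'll descend in front of the face.

>>> play_rows:
  translation:
    - [0, 0, 0.05]
    - [0, 0, 0.12]
    - [0, 0, 0.2]
    - [0, 0, 0.27]
    - [0, 0, 0.33]
    - [0, 0, 0.36]
    - [0, 0, 0.375]
    - [0, 0, 0.375]
  rot:
    - [0, 0, 0]
    - [0, 0, 0]
    - [0, 0, 0]
    - [0, 0, 0]
    - [0, 0, 0]
    - [0, 0, 0]
    - [0, 0, 0]
    - [0, 0, 0]

```text
clock: 6.8
tool_pos: [0.503, 0.0636, 0.0362]
orientation: [-0.056, 0.998, 0.0, 0.0]
ft_force: [-0.2, -0.1, -0.7]
finger_gap: 0.0004
finger_force: 0.0
```

```bash
python3 go.py "[.5035,.056,.036]"
```

```text
pos [0.503  0.0636 0.0362] q [-0.39  0.5   0.22  2.07 -0.19  0.59  1.64] F [-0.2 -0.1 -0.7] gap 0.0003999400745866689 t 6.8
tr [ 0.002 -0.038  0.001] rot [0.    0.    0.003]
```

>>> play_rows:
  translation:
    - [0, -0.04, 0]
    - [0, -0.08, 0]
    - [0, -0.12, 0]
    - [0, -0.17, 0]
    - [0, -0.22, 0]
    - [0, -0.27, 0]
    - [0, -0.32, 0]
    - [0, -0.37, 0]
  rot:
    - [0, 0, 0]
    - [0, 0, 0]
    - [0, 0, 0]
    - [0, 0, 0]
    - [0, 0, 0]
    - [0, 0, 0]
    - [0, 0, 0]
    - [0, 0, 0]

```text
clock: 7.8
tool_pos: [0.5113, -0.0107, 0.0362]
orientation: [-0.056, 0.998, 0.0, 0.0]
ft_force: [0.2, 3.4, 2.9]
finger_gap: 0.0002
finger_force: 1.9
```

>>> play_rows:
  translation:
    - [0, -0.04, 0]
    - [0, -0.08, 0]
    - [0, -0.12, 0]
    - [0, -0.16, 0]
    - [0, -0.19, 0]
    - [0, -0.21, 0]
    - [0, -0.23, 0]
    - [0, -0.24, 0]
  rot:
    - [0, 0, 0]
    - [0, 0, 0]
    - [0, 0, 0]
    - [0, 0, 0]
    - [0, 0, 0]
    - [0, 0, 0]
    - [0, 0, 0]
    - [0, 0, 0]

```text
clock: 8.8
tool_pos: [0.5165, -0.0579, 0.0361]
orientation: [-0.056, 0.998, -0.0, 0.0]
ft_force: [1.1, 3.5, 1.7]
finger_gap: 0.0001
finger_force: 1.6
```

>>> play_rows:
  translation:
    - [0, -0.01, 0]
    - [0, -0.02, 0]
    - [0, -0.03, 0]
    - [0, -0.04, 0]
    - [0, -0.05, 0]
    - [0, -0.06, 0]
    - [0, -0.06, 0]
  rot:
    - [0, 0, 0]
    - [0, 0, 0]
    - [0, 0, 0]
    - [0, 0, 0]
    - [0, 0, 0]
    - [0, 0, 0]
    - [0, 0, 0]

```text
clock: 9.68
tool_pos: [0.517, -0.0636, 0.0362]
orientation: [-0.058, 0.998, 0.003, -0.001]
ft_force: [-1.3, 22.5, 9.1]
finger_gap: 0.0003
finger_force: 11.8
```

Contact at 22 N, and the position matches the end block. I'll back off and rise.

>>> play_rows:
  translation:
    - [0, 0.04, 0]
    - [0, 0.1, 0]
    - [0, 0.16, 0]
    - [0, 0.2, 0]
    - [0, 0.2, -0.15]
    - [0, 0.2, -0.35]
    - [0, 0.2, -0.6]
    - [0, 0.2, -0.6]
  rot:
    - [0, 0, 0]
    - [0, 0, 0]
    - [0, 0, 0]
    - [0, 0, 0]
    - [0, 0, 0]
    - [0, 0, 0]
    - [0, 0, 0]
    - [0, 0, 0]

```text
clock: 10.68
tool_pos: [0.5156, -0.0299, 0.1596]
orientation: [-0.055, 0.998, 0.0, 0.003]
ft_force: [0.6, 0.7, -0.1]
finger_gap: 0.0007
finger_force: 0.0
```

>>> play_rows:
  translation:
    - [0, 0.1, -0.1]
    - [0, 0.3, -0.2]
    - [0, 0.5, -0.2]
    - [0, 0.7, -0.2]
    - [0, 0.9, -0.2]
    - [0, 1, -0.2]
    - [0, 1, -0.2]
  rot:
    - [0, 0, 0]
    - [0, 0, 0]
    - [0, 0, 0]
    - [0, 0, 0]
    - [0, 0, 0]
    - [0, 0, 0]
    - [0, 0, 0]

```text
clock: 11.55
tool_pos: [0.4902, 0.1704, 0.1951]
orientation: [-0.057, 0.998, -0.0, -0.001]
ft_force: [-0.4, -0.3, -0.4]
finger_gap: 0.0004
finger_force: 0.0
```

```bash
python3 - <<'E'
from h import *
a=[]
for n,(x,y) in(('scene',(250,220)),('side',(290,240))):
    im,d=get_image(n);P=cloud(get_calibration(n),d)
    Q=P.reshape(-1,3);B=(abs(Q[:,0]-.525)<.06)&(abs(Q[:,1]+.125)<.06)
    for lo,hi in((.056,.062),(.0625,.07)):
        q=Q[B&(Q[:,2]>lo)&(Q[:,2]<hi)];print(n,lo,len(q),cv2.minAreaRect((q[:,:2]*1000).astype(np.float32)),np.median(q,0))
    a.append(cv2.resize(im[y-150:y+150,x-130:x+130],(400,461),interpolation=2))
cv2.imwrite('pics/a3.png',np.hstack(a)[...,::-1])
E
python3 go.py "[.5,.1,.2]"
```

```text
scene 0.056 270 ((522.2390747070312, -119.39988708496094), (70.70293426513672, 81.30833435058594), 6.187734127044678) [ 0.52815594 -0.10137438  0.06062878]
scene 0.0625 474 ((521.6610107421875, -118.25174713134766), (66.93421936035156, 78.586181640625), 9.062265396118164) [ 0.52245186 -0.11688586  0.06475431]
side 0.056 764 ((524.0367431640625, -120.87060546875), (70.4316635131836, 80.21150970458984), 6.6433916091918945) [ 0.51726633 -0.13217981  0.05967336]
side 0.0625 419 ((523.549560546875, -120.8876953125), (54.744571685791016, 55.30138397216797), 7.039422035217285) [ 0.52373536 -0.12190665  0.06374145]
pos [0.4909 0.1679 0.1955] q [-0.59  0.29  0.2   1.88 -0.07  0.97  1.32] F [-0.  -0.1  0. ] gap 0.00020945717161847653 t 11.65
tr [-0.008 -0.342 -0.022] rot [-0.001 -0.001  0.003]
```

View pics/a3.png

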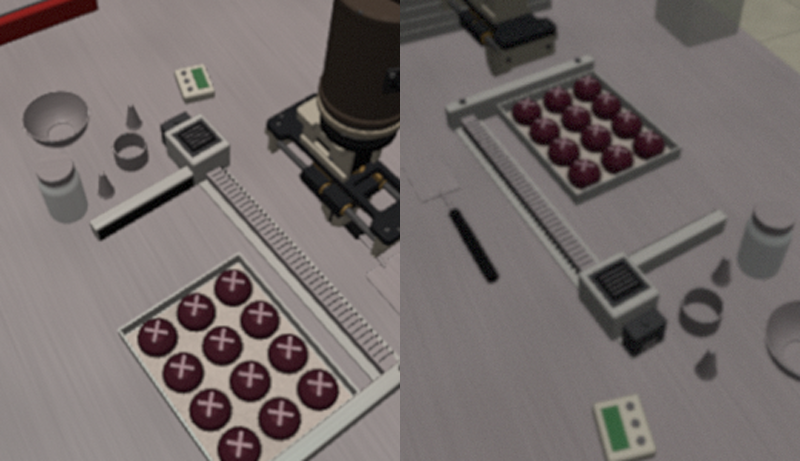

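The jaw sits against the end block with its key down, the tray and loose items are where they were, and the hand is clear.

```bash
python3 -c "
from rig import *
print(hand_in())"
```

```text
the job is handed in; nothing more can be done
None
```

Job handed in at about 12 s: the release key is fully down, the jaw is back against the end block, the tray and other items look unmoved in the pictures, and the hand is clear of everything.

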